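# Lay the detergent jug down in its dispensing rack

## Task

The tall detergent jug stands upright in one bay of the low wooden rack. Without gripping or lifting it, push it over so that it falls flat in its own bay with its cap towards the notched end, then push it along the bay until its shoulders rest against the end boards and the cap sticks out through the notch. Leave the short tub in the other bay and everything else on the bench where it stands.

Things in the scene. Friction and masses are not known exactly. Their poses are not given: they have to be found in the camera images.
- rack: Fixed plywood rack, 284 mm long (x) by 213 wide (y): two open-topped bays side by side along x. Origin on the bench; x points to the notched end. Floor top at z 8 mm. Walls 7 mm thick, tops at z 33, centred at y -103, 0, +103: bays 96 mm wide, centred at y -51.5 and +51.5. Kerb across the back end, x -127 to -115, top at z 18. End boards stand at the +x end
- rack_notch0 (a point): Middle of the notch of the bay at the rack's y = -51.5 mm: on the bay floor (8 mm above the bench), in the plane of the end boards' inner face (rack x = 145 mm). The notch is a 56 mm wide gap, open down to the floor, between two end boards 12 mm thick with tops 55 mm above the bench
- rack_notch1 (a point): The same point for the other bay, at the rack's y = +51.5 mm
- jug: Tall blue jug with white cap, 0.35-0.7 kg, loose, upright at the kerb end of either bay: box 60 (x) x 84 (y) x 130 mm (z), round cap 34 mm wide on its top reaching z 160. Origin at the centre of its underside, z to the cap; x starts towards the notched end. Pushed high from behind it tips over its lower front edge and past balance falls by itself. Lying, its origin is 38 mm above the bench
- jug_shoulder (a point): Centre of the jug's flat shoulder, at the foot of the neck: 130 mm along the jug's z from its origin. At 145 mm along the rack's x when the jug lies fully home
- jug_toe (a point): Middle of the jug's lower front edge, over which it tips: 30 mm along the jug's x from its origin. It stays on the bay floor throughout (8 mm above the bench)
- tub: Short round blue tub with a wide lid, 95 mm tall, 78 mm in diameter, standing loose in the other bay; origin at the centre of its underside. To be left alone
- cup: White dosing cup, 50 mm tall, 56 mm in diameter, loose on the bench beyond the notched end, about 220 mm along the rack's x; origin under its centre. To be left alone
- brush: Brush 190 mm long lying beside the rack on the side away from the robot, loose; lies along its x. To be left alone
- soap: White soap bar 85 x 55 x 28 mm, loose, beside the rack on the robot's side; origin under its centre. To be left alone
- softener: Round blue bottle 190 mm tall, 68 mm in diameter, loose on the bench to the left; origin under its centre. To be left alone
- jar: Clear jar 110 mm tall, 72 mm in diameter, loose on the bench to the left; origin under its centre. To be left alone
- can: Can 110 mm tall, 60 mm in diameter, loose on the bench to the right; origin under its centre. To be left alone
Things that resemble listed ones, but are neither listed nor needed, are in the scene too. What is shaped like the jug but green is not meant.

How it is judged:
By the outcome, as a careful person would: the job done as asked, in the order asked, and still so for the second after the job is handed in, with the robot touching nothing.
It also fails if it takes over 48 s, if anything falls off the work surface, if the arm or the gripper's body presses on something with over 40 N, if the wrist force passes 120 N, or if a joint passes its speed limit or range.

## Robot

A 6-joint arm with a two-finger parallel gripper is mounted at the origin on the work surface. World frame = base frame: x ahead of the robot, y to its left, z up, the work surface at z = 0. Lengths are in mm, angles in rad, forces in N, time in s.
With the tool pointing down it reaches from about 275 to 1000 mm from the base axis. Payload 8.4 kg.
Tool frame: the origin (TCP) lies midway between the tips of the shut fingers; the grasp point (between the pads) lies 19 mm behind it; z points along the fingers, y is the line along which they close (so a half turn about z gives the same grasp; the last joint's range is limited). The gripper opens to 85 mm and grips with 20 to 120 N. Pads are 22 mm wide; open, the fingers measure 114 mm over their backs; the gripper's body (76 mm by 85 mm) begins 54 mm behind the grasp point. The pads swing forward as they close: fully open they stand 13 mm farther back than shut.
Start: joints at [1.247, 0.353, 1.633, -0, 1.155, -0.002], TCP at [197.67, 592.92, 231.281] pointing down, gripper open.
Joint ranges: [-2.63, 2.63], [-0.92, 2.1], [0.06, 2.66], [-1.3, 4.44], [0, 2.69], [-3.02, 3.02]. Speed limits (rad/s): [2.22, 2.22, 2.79, 3.14, 3.14, 3.14].

## Interface

Orientations are given as [roll, pitch, yaw] about the fixed x, y, z axes, in that order (R = Rz(yaw) Ry(pitch) Rx(roll)).
In Python, from rig import monitor, imaging, r gives the robot as it stands.
- The arm moves only by the tool drive_tool, never from a script. Its argument "plan" is a list of rows, each an object of numbers: "x", "y", "z": the shift along the tool's x, y, z in units of 50 mm (1.0 is 50 mm); "ax", "ay", "az": the turn, a rotation vector about the tool's x, y, z in units of 6 degrees (1.0 is 6 degrees); "hand": the finger opening in mm, from 0 to 85.4. In form: [{"x": .., "y": .., "z": .., "ax": .., "ay": .., "az": .., "hand": ..}, ...]. A call has 1 to 8 rows; each row is the pose to reach, as a shift and turn from the pose commanded when the call began, along the tool's axes at that moment; what a row does not reach only later rows make up. A row lasts 1/10 s, in which the tool goes at most 50 mm and 8.59 degrees, less where a joint would pass 70% of its speed; a pose out of reach is approached as far as the arm can. A call with a gripper value outside its range is refused whole. The fingers move at their own pace and stop on an object; "grip_force" is the grip in N (left out, the last holds). Time passes only in rows, so rows that repeat a pose let the fingers close. It gives the time, the measured TCP pose, the force, the opening and the grip force at its end, in the units of the state.
- monitor.sense(): the state, without advancing time (a new reading comes with each control period).
- imaging.grab_frame(name): name is "side" or "top"; returns the picture (420x560x3 uint8, red, green, blue); there is no depth.
- imaging.camera_info(name): a dict with "mtx" (3x3 intrinsics, pixels), "dist" ([k1, k2, p1, p2, k3] as OpenCV has them; the pictures are not rectified), "R" (3x3) and "t" (3): a world point X has camera coordinates R X + t. Camera axes: x right, y down, z forward; pixel columns grow to the right and rows downward; lengths in mm; the calibration is good to about 2 mm. A picture is of the moment at which its call begins. camera_info takes no time and is no camera call.
- r.sign_off(): hands the job in; it is judged then, once.
The state is a dict: "clock": time; "qpos": joint angles; "qvel": joint speeds; "joint_efforts": joint torques, N m; "eef_pos": TCP position; "tcp_rot": TCP orientation; "contact_force": force on the tool from outside, world axes, zero at the start; "wrist_torque": the same for the moment, N m; "opening": opening from 0.0 (shut) to 1.0 (fully open); "grasp_force": force on a finger pad.
Only numpy, scipy, OpenCV 4.12 (cv2) and the standard library are available. Lean on these libraries where they do the work, as an engineer would, in place of code of your own. Each camera call takes 0.05 s, during which the arm holds its last target. There are 200 camera calls.

## Working session

There is one attempt and no reset: what is moved stays moved. The work goes in short steps, Python scripts to look and compute and a tool call to move; the robot and the scene stay as the last step left them, time stands still between calls to the robot, and variables do not carry over. Pictures are saved under pics/ and viewed, at most 10 in all, crops included, and the job is handed in when it is done.

Besides the shell and the picture viewer there is one more tool, called after ">>>" as name(argument=value, ...), one argument or row to a line, values as JSON. drive_tool: Moves the arm, as the interface text tells. Its arguments: {"type":"object","properties":{"plan":{"type":"array","items":{"type":"object","properties":{"x":{"type":"number"},"y":{"type":"number"},"z":{"type":"number"},"ax":{"type":"number"},"ay":{"type":"number"},"az":{"type":"number"},"hand":{"type":"number"}}}},"grip_force":{"type":"number"}},"required":["plan"]}

```bash
mkdir -p pics; ls; python3 - <<'E'
from rig import monitor, imaging, r
import cv2
for n in("side","top"):
    cv2.imwrite(f"pics/{n}0.png",imaging.grab_frame(n)[:,:,::-1])
    print(n,imaging.camera_info(n))
s=monitor.sense();print(s)
E
```

```text
pics
side {'mtx': array([[444.32355427,   0.        , 280.38197295],
       [  0.        , 444.32355427, 210.06811317],
       [  0.        ,   0.        ,   1.        ]]), 'dist': array([-0.13693387,  0.        ,  0.        ,  0.        ,  0.        ]), 'R': array([[ 0.99690993, -0.07797498, -0.00951325],
       [-0.06414039, -0.73809132, -0.67164516],
       [ 0.04534987,  0.67017991, -0.74081191]]), 't': array([-537.06132246,  101.4062715 , 1241.56064924])}
top {'mtx': array([[533.95836047,   0.        , 279.47681008],
       [  0.        , 533.95836047, 225.38833363],
       [  0.        ,   0.        ,   1.        ]]), 'dist': array([-0.21085016,  0.        ,  0.        ,  0.        ,  0.        ]), 'R': array([[ 0.01058598, -0.99993476,  0.00429118],
       [-0.99821262, -0.01081998, -0.058775  ],
       [ 0.0588176 , -0.00366132, -0.99826203]]), 't': array([  -8.25254392,  545.8739581 , 1328.7541077 ])}
{'clock': 0.1, 'qpos': array([ 1.24662802e+00,  3.53573023e-01,  1.63407818e+00,  3.52135105e-05,
        1.15519078e+00, -2.36004971e-03]), 'qvel': array([ 3.70591347e-05, -3.07104548e-03, -9.21562844e-04, -4.99937673e-04,
       -1.27573642e-03, -2.08184142e-04]), 'joint_efforts': array([ 5.22178652e-05, -6.06357336e+01, -3.42819929e+01,  1.02426025e-04,
        3.92442278e-03, -2.61143299e-06]), 'eef_pos': array([197.50388953, 592.51482268, 230.63253506]), 'tcp_rot': array([-3.14034341e+00, -3.51464494e-05,  2.81977014e+00]), 'contact_force': array([ 0.17019183,  0.49156702, -0.33269128]), 'wrist_torque': array([-0.02568665, -0.06557205,  0.03254919]), 'grasp_force': 0.0, 'opening': 0.9982418430757437}
```

View pics/side0.png

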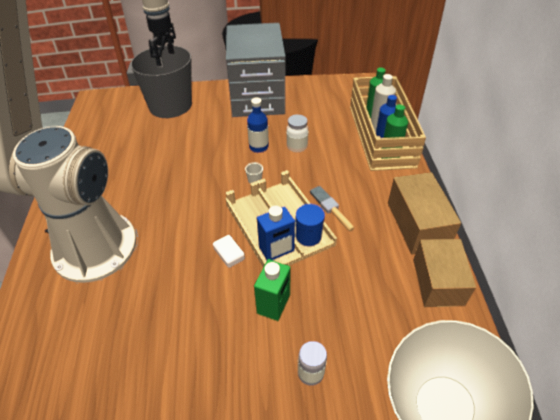

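View pics/top0.png

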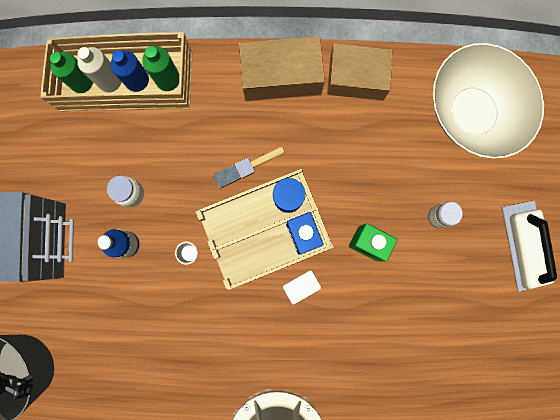

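```bash
cat > h.py <<'E'
import numpy as np, cv2
from rig import monitor, imaging, r
def ray(n,p):
    c=imaging.camera_info(n); R=np.array(c['R']);t=np.array(c['t'])
    u=cv2.undistortPoints(np.array(p,float).reshape(-1,1,2),c['mtx'],c['dist']).reshape(-1,2)
    return -R.T@t, np.c_[u,np.ones(len(u))]@R
def plane(n,p,z):
    C,d=ray(n,p); return C+d*((z-C[2])/d[:,2])[:,None]
def tri(p1,p2):
    a,d=ray("side",[p1]);b,e=ray("top",[p2]);d=d[0];e=e[0]
    s=np.linalg.lstsq(np.c_[d,-e],b-a,rcond=None)[0]
    return (a+s[0]*d+b+s[1]*e)/2, np.linalg.norm(a+s[0]*d-b-s[1]*e)
def pix(n,X):
    c=imaging.camera_info(n)
    return cv2.projectPoints(np.array(X,float).reshape(-1,1,3),cv2.Rodrigues(np.array(c['R']))[0],np.array(c['t']),c['mtx'],c['dist'])[0].reshape(-1,2)
def blobs(m,amin=30):
    n,l,s,c=cv2.connectedComponentsWithStats(m.astype(np.uint8)); return l,[(i,s[i],c[i]) for i in range(1,n) if s[i][4]>=amin]
E
python3 - <<'E'
from h import *
T=cv2.imread("pics/top0.png");S=cv2.imread("pics/side0.png")
for n,I in(("top",T),("side",S)):
    h=cv2.cvtColor(I,cv2.COLOR_BGR2HSV).astype(int)
    w=(h[...,1]<60)&(h[...,2]>170); b=(h[...,0]>100)&(h[...,0]<130)&(h[...,1]>150)&(h[...,2]>80)
    y=(h[...,0]>15)&(h[...,0]<32)&(h[...,1]>40)&(h[...,2]>150)
    for k,m in(("white",w),("blue",b),("yel",y)):
        l,B=blobs(m)
        for i,s,c in B:
            if 190<c[0]<400 and 140<c[1]<310: 
                print(n,k,s,c.round(1))
                if k=="yel" and s[4]>1500 and n=="top":
                    p=np.argwhere(l==i)[:,::-1]
                    P=plane("top",p,33)[:,:2].astype(np.float32)
                    R=cv2.minAreaRect(P);print(R,cv2.boxPoints(R))
a=cv2.resize(T[150:310,170:410],None,fx=3,fy=3,interpolation=cv2.INTER_CUBIC)
cv2.imwrite("pics/c1.png",a)
b=cv2.resize(S[150:330,200:380],None,fx=3.3,fy=3.3,interpolation=cv2.INTER_CUBIC)
cv2.imwrite("pics/c2.png",b)
E
```

```text
top white [235 158  19  20 238] [243.9 167.3]
top white [299 225  15  15 174] [305.5 232. ]
top white [372 235  14  15 168] [378.5 241.6]
top white [283 271  38  33 722] [301.5 286.9]
top blue [273 178  32  33 827] [288.5 193.9]
top blue [287 212  36  42 716] [304.5 232.8]
top yel [250 147  34  20 243] [267.2 156.5]
top yel [ 195  169  139  121 7484] [256.1 232.9]
((535.7786865234375, 36.94856262207031), (213.7816619873047, 287.7154541015625), 22.605653762817383) [[ 381.80307   128.66664 ]
 [ 492.39697  -136.94429 ]
 [ 689.7543    -54.769516]
 [ 579.1604    210.84142 ]]
side white [246 163  17  12  65] [254.2 169.2]
side white [322 197  16  13 119] [329.6 203.1]
side white [266 205  22  12 134] [275.4 210.4]
side white [213 235  31  32 547] [228.1 249.5]
side white [265 262  15  14 157] [271.8 268.4]
side blue [250 147  16   5  38] [257.9 148.8]
side blue [296 205  28  40 873] [309.4 223.6]
side blue [257 208  38  51 672] [275.3 227.6]
side yel [ 350   87   73   84 1162] [385.9 147.8]
side yel [289 128  19  21 157] [297.2 142.4]
side yel [245 162  18  14 165] [253.9 168.6]
side yel [ 225  170   85   94 2430] [263.9 204.8]
side yel [332 207  22  24 179] [342.4 218.4]
side yel [275 222  62  44 741] [308.9 247.9]
side yel [272 237  19  19 223] [280.8 246.1]
```

View pics/c1.png

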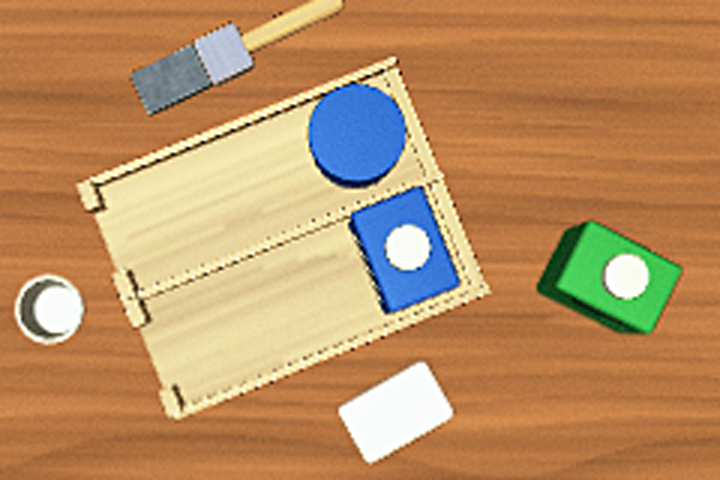

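View pics/c2.png

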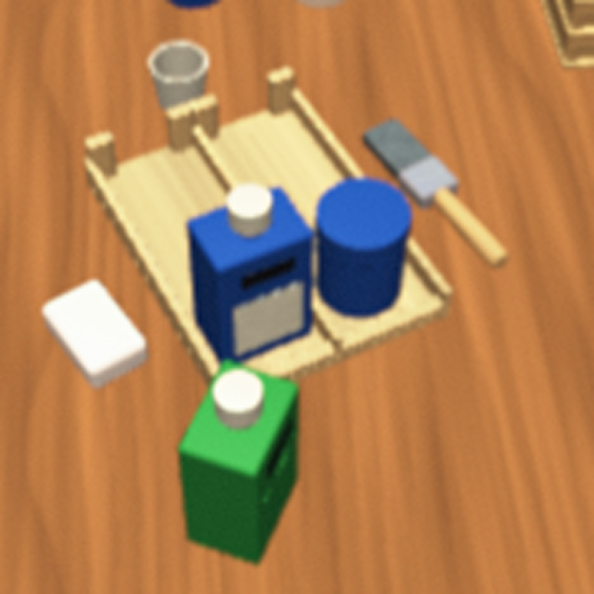

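The target is the blue jug with the white cap, at top (305,232) and side (275,228), standing in the near bay. That is the rack's +y bay, so notch1. The other candidates don't fit: the green jug at top (378,242) is the wrong colour, the blue tub at (288,194) is round and has no cap, and the blue bottle in the crate is not in the rack. The end boards are at the left, at top (200–230, 215–290).

```bash
cat >> h.py <<'E'
ex=np.array([-.3844,.9232]);ey=np.array([-.9232,-.3844]);O=np.array([542.3,21.4])
def rk(P): P=np.atleast_2d(P)[:,:2]-O; return np.c_[P@ex,P@ey]
def wd(x,y): return O+x*ex+y*ey
def tool():
    s=monitor.sense(); from scipy.spatial.transform import Rotation as Q
    return np.array(s['eef_pos']),Q.from_euler('xyz',s['tcp_rot']).as_matrix(),s
def rel(target): p,R,s=tool(); return R.T@(np.array(target)-p)/50
E
python3 - <<'E'
from h import *
P=lambda n,p,z:print(n,p,z,"world",plane(n,[p],z)[0].round(),"rack",rk(plane(n,[p],z)).round(1))
P("top",(305.5,232),168);P("side",(275.4,210.4),162)
c=lambda x,y:(170+x/3,150+y/3)
for q in((353,211),(423,187),(459,285),(387,314)):P("top",c(*q),138)
print(tri((275.4,210.4),(305.5,232)))
P("top",(378.5,241.6),160)
for q in((590,221),(682,267),(654,333),(560,290)):P("top",c(*q),130)
P("top",c(537,290),0)
for q in((397,58),(487,290),(440,178)):P("top",c(*q),33)
for q in((80,183),(165,388),(115,272)):P("top",c(*q),55)
P("top",(186,253),50);P("top",(288.5,193.9),103)
p,R,s=tool();print(R.round(3))
for X in(-143,-135):
  w=wd(X,51.5);print(w,rel([*w,231]))
E
```

```text
top (305.5, 232) 168 world [523. -60. 168.] rack [[-67.8  49.3]]
side (275.4, 210.4) 162 world [523. -57. 162.] rack [[-64.8  47.5]]
top (287.6666666666667, 220.33333333333331) 138 world [551. -21. 138.] rack [[-41.9   8.5]]
top (311.0, 212.33333333333334) 138 world [570. -74. 138.] rack [[-98.6  11.5]]
top (323.0, 245.0) 138 world [ 495. -102.  138.] rack [[-95.8  91.3]]
top (299.0, 254.66666666666669) 138 world [472. -47. 138.] rack [[-36.5  91.1]]
(array([523.05845673, -60.23328651, 165.97686346]), np.float64(0.29245599782077303))
top (378.5, 241.6) 160 world [ 503. -226.  160.] rack [[-213.7  131.4]]
top (366.66666666666663, 223.66666666666669) 130 world [ 545. -204.  130.] rack [[-209.5   83.9]]
top (397.33333333333337, 239.0) 130 world [ 510. -277.  130.] rack [[-263.  144.]]
top (388.0, 261.0) 130 world [ 459. -255.  130.] rack [[-222.9  182.9]]
top (356.66666666666663, 246.66666666666669) 130 world [ 492. -181.  130.] rack [[-167.4  124.3]]
top (349.0, 246.66666666666669) 0 world [ 494. -181.    0.] rack [[-168.1  121.9]]
top (302.33333333333337, 169.33333333333334) 33 world [686. -58.  33.] rack [[-128.9 -102.5]]
top (332.33333333333337, 246.66666666666669) 33 world [ 493. -134.   33.] rack [[-125.   105.1]]
top (316.66666666666663, 209.33333333333334) 33 world [586. -95.  33.] rack [[-124.     4.2]]
top (196.66666666666666, 211.0) 55 world [577. 202.  55.] rack [[ 153.3 -101.3]]
top (225.0, 279.33333333333337) 55 world [410. 129.  55.] rack [[150.3  80.4]]
top (208.33333333333334, 240.66666666666669) 55 world [504. 172.  55.] rack [[153.3 -22.6]]
top (186, 253) 50 world [473. 227.  50.] rack [[216.5 -15.4]]
top (288.5, 193.9) 103 world [616. -23. 103.] rack [[-68.9 -50.8]]
[[-0.949  0.316 -0.   ]
 [ 0.316  0.949 -0.001]
 [ 0.    -0.001 -1.   ]]
[ 549.7244 -130.4142] [-1.12559454e+01 -1.14881664e+01  6.60666502e-03]
[ 546.6492 -123.0286] [-1.11508783e+01 -1.13674914e+01  6.45960469e-03]
```

>>> drive_tool(
  plan=[
    {"x": -0.7,"y": -0.7,"az": 1,"hand": 35},
    {"x": -1.4,"y": -1.4,"az": 2,"hand": 35},
    {"x": -2.1,"y": -2.1,"az": 3,"hand": 35},
    {"x": -2.8,"y": -2.8,"az": 4,"hand": 35},
    {"x": -3.5,"y": -3.6,"az": 5,"hand": 35},
    {"x": -4.2,"y": -4.3,"az": 6,"hand": 35},
    {"x": -4.9,"y": -5,"az": 7,"hand": 35},
    {"x": -5.6,"y": -5.7,"az": 8.15,"hand": 35},
  ],
)

```text
invalid input
```

```bash
python3 - <<'E'
from h import *
p,R,s=tool();print(p,R.round(3),s['opening'],rel([*wd(-132,51),231]))
print(rk(p),np.degrees(np.arctan2(R[1,1],R[0,1])))
E
```

```text
[197.50388953 592.51482268 230.63253506] [[-0.949  0.316 -0.   ]
 [ 0.316  0.949 -0.001]
 [ 0.    -0.001 -1.   ]] 0.9982418430757437 [-1.11190203e+01 -1.13156716e+01  6.39598856e-03]
[[659.79282916  98.77923135]] 71.56093051876698
```

>>> drive_tool(
  plan=[
    {"x": -0.7,"y": -0.7,"z": 0,"ax": 0,"ay": 0,"az": 1,"hand": 35},
    {"x": -1.4,"y": -1.4,"z": 0,"ax": 0,"ay": 0,"az": 2,"hand": 35},
    {"x": -2.1,"y": -2.1,"z": 0,"ax": 0,"ay": 0,"az": 3,"hand": 35},
    {"x": -2.8,"y": -2.8,"z": 0,"ax": 0,"ay": 0,"az": 4,"hand": 35},
    {"x": -3.5,"y": -3.6,"z": 0,"ax": 0,"ay": 0,"az": 5,"hand": 35},
    {"x": -4.2,"y": -4.3,"z": 0,"ax": 0,"ay": 0,"az": 6,"hand": 35},
    {"x": -4.9,"y": -5,"z": 0,"ax": 0,"ay": 0,"az": 7,"hand": 35},
    {"x": -5.6,"y": -5.7,"z": 0,"ax": 0,"ay": 0,"az": 8.15,"hand": 35},
  ],
)

```text
clock: 0.9
eef_pos: [372.7, 233.6, 231.3]
tcp_rot: [3.141, 0.0, 1.962]
contact_force: [0.6, 1.0, -1.1]
opening: 0.408
grasp_force: 0.0
```

```bash
python3 - <<'E'
from h import *
p,R,s=tool();print(p,R.round(3),s['opening'],rel([*wd(-132,51),231]))
print(rk(p),np.degrees(np.arctan2(R[1,1],R[0,1])))
E
```

```text
[372.71896332 233.56046415 231.27249323] [[-0.382  0.924  0.   ]
 [ 0.924  0.382  0.   ]
 [-0.     0.    -1.   ]] 0.4075674419408808 [-7.85950699e+00  5.03682131e-01  5.54859924e-03]
[[261.05349101  75.00273064]] 22.432960191359747
```

>>> drive_tool(
  plan=[
    {"x": -0.9,"y": 0.1,"z": 0,"ax": 0,"ay": 0,"az": 0,"hand": 35},
    {"x": -1.8,"y": 0.2,"z": 0,"ax": 0,"ay": 0,"az": 0,"hand": 35},
    {"x": -2.7,"y": 0.3,"z": 0,"ax": 0,"ay": 0,"az": 0,"hand": 35},
    {"x": -3.6,"y": 0.4,"z": 0,"ax": 0,"ay": 0,"az": 0,"hand": 35},
    {"x": -4.5,"y": 0.5,"z": 0,"ax": 0,"ay": 0,"az": 0,"hand": 35},
    {"x": -5.4,"y": 0.5,"z": 0,"ax": 0,"ay": 0,"az": 0,"hand": 35},
    {"x": -6.3,"y": 0.5,"z": 0,"ax": 0,"ay": 0,"az": 0,"hand": 35},
    {"x": -7.1,"y": 0.5,"z": 0,"ax": 0,"ay": 0,"az": 0,"hand": 35},
  ],
)

```text
clock: 1.7
eef_pos: [532.6, -84.7, 231.1]
tcp_rot: [-3.141, -0.0, 1.966]
contact_force: [0.4, 0.2, 0.1]
opening: 0.41
grasp_force: 0.0
```

>>> drive_tool(
  plan=[
    {"x": -0.6,"y": 0,"z": 0,"ax": 0,"ay": 0,"az": 0,"hand": 35},
    {"x": -0.8,"y": 0,"z": 0,"ax": 0,"ay": 0,"az": 0,"hand": 35},
    {"x": -0.8,"y": 0,"z": 0,"ax": 0,"ay": 0,"az": 0,"hand": 35},
  ],
)

```text
clock: 2.0
eef_pos: [547.6, -120.2, 230.8]
tcp_rot: [-3.141, -0.001, 1.964]
contact_force: [0.2, 0.4, -0.4]
opening: 0.41
grasp_force: 0.0
```

```bash
python3 - <<'E'
from h import *
p,R,s=tool();print(p,R.round(3),s['opening'],rel([*wd(-132,51),125]))
print(rk(p),s['contact_force'])
for n in("side","top"):
    I=imaging.grab_frame(n)[:,:,::-1]; cv2.imwrite(f"pics/{n}1.png",I)
a=cv2.imread("pics/side1.png")[130:330,180:400];b=cv2.imread("pics/top1.png")[130:330,180:400]
cv2.imwrite("pics/m1.png",np.hstack([cv2.resize(i,(400,364),interpolation=cv2.INTER_CUBIC) for i in(a,b)]))
E
```

```text
[ 547.62007212 -120.15246156  230.80130631] [[-0.384  0.924 -0.001]
 [ 0.924  0.384  0.   ]
 [ 0.001 -0.001 -1.   ]] 0.4098203963503708 [ 0.01314994 -0.02872514  2.11605221]
[[-132.72626823   49.50127564]] [ 0.151749    0.39238395 -0.4110803 ]
```

View pics/m1.png

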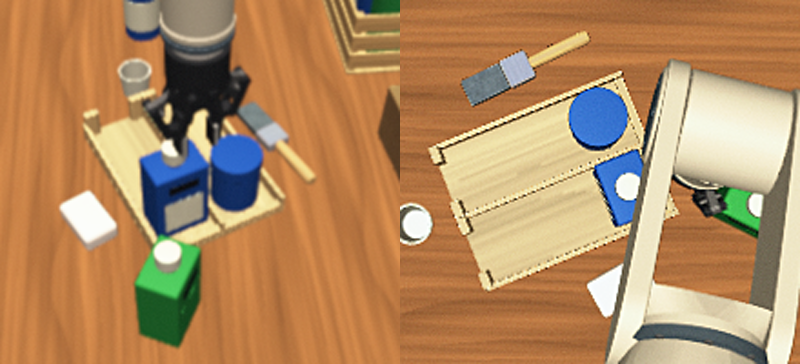

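The picture shows the fingers hovering behind the jug's cap, at about (190,140) in the left panel, and clear of the green jug. Next I descend.

>>> drive_tool(
  plan=[
    {"x": 0,"y": 0,"z": 0.6,"ax": 0,"ay": 0,"az": 0,"hand": 35},
    {"x": 0,"y": 0,"z": 1.2,"ax": 0,"ay": 0,"az": 0,"hand": 35},
    {"x": 0,"y": 0,"z": 1.8,"ax": 0,"ay": 0,"az": 0,"hand": 35},
    {"x": 0,"y": 0,"z": 2.1,"ax": 0,"ay": 0,"az": 0,"hand": 35},
    {"x": 0,"y": 0,"z": 2.1,"ax": 0,"ay": 0,"az": 0,"hand": 35},
  ],
)

```text
clock: 2.6
eef_pos: [545.6, -117.5, 124.3]
tcp_rot: [-3.138, -0.003, 1.968]
contact_force: [0.0, 0.0, -0.3]
opening: 0.406
grasp_force: 0.0
```

>>> drive_tool(
  plan=[
    {"x": 0.1,"y": 0,"z": 0,"ax": 0,"ay": 0,"az": 0,"hand": 35},
    {"x": 0.2,"y": 0,"z": 0,"ax": 0,"ay": 0,"az": 0,"hand": 35},
    {"x": 0.3,"y": 0,"z": 0,"ax": 0,"ay": 0,"az": 0,"hand": 35},
    {"x": 0.4,"y": 0,"z": 0,"ax": 0,"ay": 0,"az": 0,"hand": 35},
    {"x": 0.5,"y": 0,"z": 0,"ax": 0,"ay": 0,"az": 0,"hand": 35},
    {"x": 0.6,"y": 0,"z": 0,"ax": 0,"ay": 0,"az": 0,"hand": 35},
    {"x": 0.7,"y": 0,"z": 0,"ax": 0,"ay": 0,"az": 0,"hand": 35},
    {"x": 0.8,"y": 0,"z": 0,"ax": 0,"ay": 0,"az": 0,"hand": 35},
  ],
)

```text
clock: 3.4
eef_pos: [532.3, -82.2, 126.4]
tcp_rot: [3.141, 0.0, 1.966]
contact_force: [-0.2, -0.4, 1.4]
opening: 0.409
grasp_force: 0.6
```

```bash
python3 - <<'E'
from h import *
p,R,s=tool();print(rk(p),p,s['contact_force'])
for n in("side","top"):
    I=imaging.grab_frame(n)[:,:,::-1]; cv2.imwrite(f"pics/{n}2.png",I)
a=cv2.imread("pics/side2.png")[130:330,180:400];b=cv2.imread("pics/top2.png")[130:330,180:400]
cv2.imwrite("pics/m2.png",np.hstack([cv2.resize(i,(400,364),interpolation=cv2.INTER_CUBIC) for i in(a,b)]))
E
```

```text
[[-91.81729746  49.06363295]] [532.29963923 -82.21940656 126.41688412] [-0.24557631 -0.38387779  1.43555615]
```

View pics/m2.png

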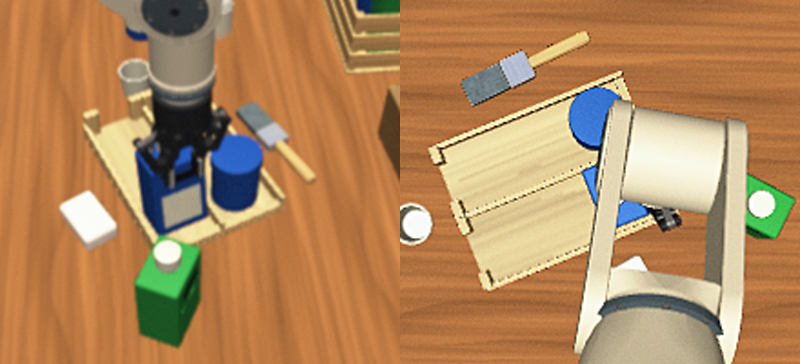

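The jug has started to tip. Its top edge in the right panel has moved to about (585,175), and the force is small. I keep pushing slowly.

>>> drive_tool(
  plan=[
    {"x": 0.1,"y": 0,"z": 0,"ax": 0,"ay": 0,"az": 0,"hand": 35},
    {"x": 0.2,"y": 0,"z": 0,"ax": 0,"ay": 0,"az": 0,"hand": 35},
    {"x": 0.3,"y": 0,"z": 0,"ax": 0,"ay": 0,"az": 0,"hand": 35},
    {"x": 0.4,"y": 0,"z": 0,"ax": 0,"ay": 0,"az": 0,"hand": 35},
    {"x": 0.5,"y": 0,"z": 0,"ax": 0,"ay": 0,"az": 0,"hand": 35},
    {"x": 0.6,"y": 0,"z": 0,"ax": 0,"ay": 0,"az": 0,"hand": 35},
    {"x": 0.6,"y": 0,"z": 0,"ax": 0,"ay": 0,"az": 0,"hand": 35},
    {"x": 0.6,"y": 0,"z": 0,"ax": 0,"ay": 0,"az": 0,"hand": 35},
  ],
)

```text
clock: 4.3
eef_pos: [520.7, -54.7, 126.3]
tcp_rot: [-3.142, 0.0, 1.967]
contact_force: [0.2, -0.5, 1.4]
opening: 0.41
grasp_force: 0.0
```

```bash
cat > b.py <<'E'
from h import *
import sys
k=sys.argv[1]
p,R,s=tool();print(rk(p),p,s['contact_force'])
for n in("side","top"):
    I=imaging.grab_frame(n)[:,:,::-1]; cv2.imwrite(f"pics/{n}{k}.png",I)
    h=cv2.cvtColor(I,cv2.COLOR_BGR2HSV).astype(int)
    for c,m in(("blue",(h[...,0]>100)&(h[...,0]<130)&(h[...,1]>150)&(h[...,2]>80)),("white",(h[...,1]<60)&(h[...,2]>150))):
        for i,q,ce in blobs(m,40)[1]:
            if 175<ce[0]<400 and 140<ce[1]<310: print(n,c,q,ce.round(1))
E
python3 b.py 3
```

```text
[[-61.91044058  49.20793322]] [520.67094176 -54.66656257 126.27432852] [ 0.20628828 -0.4881033   1.38269602]
side blue [271 202   9   9  48] [275.5 205.9]
side blue [249 205  43  48 328] [267.  232.2]
side blue [296 205  28  40 870] [309.5 223.6]
side blue [271 215  11   8  56] [275.4 218.4]
side white [246 147  45  29 284] [265.9 165.7]
side white [322 197  16  13 136] [329.2 203.1]
side white [264 220  25  28 453] [275.9 233.4]
side white [213 235  31  32 573] [228.5 250.1]
side white [265 262  15  17 179] [271.7 269.3]
top blue [273 178  32  25 461] [288.4 188. ]
top blue [262 227  10  14  87] [267.3 233.4]
top blue [283 246  23  15 168] [291.1 252.7]
top white [235 158  19  20 239] [243.9 167.3]
top white [ 262  195   92  146 3877] [308.4 271.2]
top white [ 287  199   55   54 2348] [314.  224.7]
top white [371 235  15  15 170] [378.4 241.6]
top white [175 242  23  23 293] [187.5 252.8]
```

>>> drive_tool(
  plan=[
    {"x": 0.1,"y": 0,"z": 0,"ax": 0,"ay": 0,"az": 0,"hand": 35},
    {"x": 0.2,"y": 0,"z": 0,"ax": 0,"ay": 0,"az": 0,"hand": 35},
    {"x": 0.3,"y": 0,"z": 0,"ax": 0,"ay": 0,"az": 0,"hand": 35},
    {"x": 0.3,"y": 0,"z": 0,"ax": 0,"ay": 0,"az": 0,"hand": 35},
    {"x": 0.3,"y": 0,"z": 0,"ax": 0,"ay": 0,"az": 0,"hand": 35},
    {"x": 0.3,"y": 0,"z": 0,"ax": 0,"ay": 0,"az": 0,"hand": 35},
  ],
)

```text
clock: 5.0
eef_pos: [515.0, -41.0, 126.4]
tcp_rot: [3.141, 0.0, 1.966]
contact_force: [-0.1, 0.5, -0.3]
opening: 0.412
grasp_force: 0.0
```

```bash
python3 b.py 4 | grep -v white; python3 - <<'E'
import cv2,numpy as np
a=cv2.imread("pics/side4.png")[130:330,180:400];b=cv2.imread("pics/top4.png")[130:330,180:400]
cv2.imwrite("pics/m4.png",np.hstack([cv2.resize(i,(400,364),interpolation=cv2.INTER_CUBIC) for i in(a,b)]))
E
```

```text
[[-47.12831088  49.14508985]] [515.04705454 -40.99638553 126.35724211] [-0.11870578  0.51711512 -0.27673419]
side blue [239 199  44  45 662] [262.4 224. ]
side blue [296 205  28  40 870] [309.4 223.6]
top blue [273 178  32  30 588] [289. 190.]
top blue [235 232  29  42 614] [249.9 253.5]
top blue [275 253  21  11  90] [284.8 257.2]
```

View pics/m4.png

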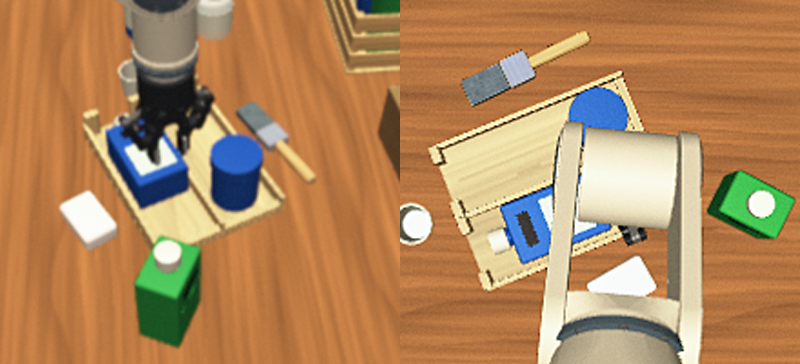

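The jug has fallen flat in its own bay, with the cap towards the notch (about (497,240) in the right panel). The tool is clear above it.

```bash
python3 - <<'E'
from h import *
a=cv2.imread("pics/side4.png");h=cv2.cvtColor(a,cv2.COLOR_BGR2HSV).astype(int)
m=(h[...,0]>100)&(h[...,0]<130)&(h[...,1]>150)&(h[...,2]>60)
l,B=blobs(m,300)
for i,s,c in B:
    if 230<c[0]<290 and c[1]>190:
        p=np.argwhere(l==i)[:,::-1]; R=rk(plane("side",p,8)); print("side z8 min rackx",np.percentile(R[:,0],[0,1,2]))
c=lambda x,y:(180+x*.55,130+y*.5495)
print(rk(plane("side",[c(187,182),c(140,207)],68)),rk(plane("side",[c(187,199)],8)))
t=lambda x,y:(180+(x-400)*.55,130+y*.5495)
print("shoulder",rk(plane("top",[t(501,207),t(516,264)],68)),"cap",rk(plane("top",[t(497,240)],55)))
p,R,s=tool();print(rel([*wd(-85,51),126]))
E
```

```text
side z8 min rackx [-25.90112958 -25.16593034 -23.92315396]
[[-60.29148538  24.82063341]
 [-70.46999086 105.83896032]] [[-46.11668497  17.86891651]]
shoulder [[ 93.204121    10.01681692]
 [102.84623851  87.69715252]] cap [[115.48650026  48.44589397]]
[-0.7560876  -0.03710186  0.00648931]
```

>>> drive_tool(
  plan=[
    {"x": -0.4,"y": 0,"z": 0,"ax": 0,"ay": 0,"az": 0,"hand": 35},
    {"x": -0.75,"y": -0.03,"z": 0,"ax": 0,"ay": 0,"az": 0,"hand": 35},
    {"x": -0.75,"y": -0.03,"z": 0.3,"ax": 0,"ay": 0,"az": 0,"hand": 35},
    {"x": -0.75,"y": -0.03,"z": 0.8,"ax": 0,"ay": 0,"az": 0,"hand": 35},
    {"x": -0.75,"y": -0.03,"z": 1.3,"ax": 0,"ay": 0,"az": 0,"hand": 35},
    {"x": -0.75,"y": -0.03,"z": 1.6,"ax": 0,"ay": 0,"az": 0,"hand": 35},
    {"x": -0.75,"y": -0.03,"z": 1.84,"ax": 0,"ay": 0,"az": 0,"hand": 35},
    {"x": -0.75,"y": -0.03,"z": 1.84,"ax": 0,"ay": 0,"az": 0,"hand": 35},
  ],
)

```text
clock: 5.9
eef_pos: [527.1, -76.5, 32.9]
tcp_rot: [-3.139, -0.001, 1.966]
contact_force: [-0.9, -0.3, -0.3]
opening: 0.411
grasp_force: 0.0
```

>>> drive_tool(
  plan=[
    {"x": 0.1,"y": 0,"z": 0,"ax": 0,"ay": 0,"az": 0,"hand": 35},
    {"x": 0.2,"y": 0,"z": 0,"ax": 0,"ay": 0,"az": 0,"hand": 35},
    {"x": 0.3,"y": 0,"z": 0,"ax": 0,"ay": 0,"az": 0,"hand": 35},
    {"x": 0.4,"y": 0,"z": 0,"ax": 0,"ay": 0,"az": 0,"hand": 35},
    {"x": 0.5,"y": 0,"z": 0,"ax": 0,"ay": 0,"az": 0,"hand": 35},
    {"x": 0.6,"y": 0,"z": 0,"ax": 0,"ay": 0,"az": 0,"hand": 35},
    {"x": 0.7,"y": 0,"z": 0,"ax": 0,"ay": 0,"az": 0,"hand": 35},
    {"x": 0.8,"y": 0,"z": 0,"ax": 0,"ay": 0,"az": 0,"hand": 35},
  ],
)

```text
clock: 6.7
eef_pos: [512.4, -38.8, 34.3]
tcp_rot: [3.142, 0.0, 1.966]
contact_force: [0.1, -0.4, 0.3]
opening: 0.41
grasp_force: 0.0
```

```bash
python3 b.py 5 | grep -v white; python3 - <<'E'
import cv2,numpy as np
a=cv2.imread("pics/side5.png")[130:330,180:400];b=cv2.imread("pics/top5.png")[130:330,180:400]
cv2.imwrite("pics/m5.png",np.hstack([cv2.resize(i,(400,364),interpolation=cv2.INTER_CUBIC) for i in(a,b)]))
E
```

```text
[[-44.13588208  50.71691922]] [512.44581226 -38.83811942  34.3109348 ] [ 0.09461768 -0.36406611  0.28940233]
side blue [239 196  18  23 200] [247.1 206.2]
side blue [296 205  28  40 867] [309.4 223.5]
side blue [268 222  10  17 108] [272.3 230. ]
top blue [273 178  32  30 780] [288.6 193.1]
top blue [235 232  29  43 611] [249.9 253.5]
top blue [274 255  20   9  72] [282.3 258.4]
```

View pics/m5.png

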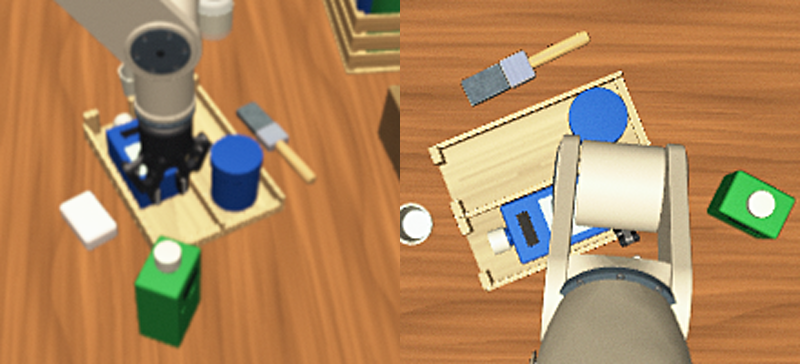

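The jug hasn't moved yet, and the fingers are just behind its base in the bay. I push it along.

>>> drive_tool(
  plan=[
    {"x": 0.08,"y": 0,"z": 0,"ax": 0,"ay": 0,"az": 0,"hand": 35},
    {"x": 0.16,"y": 0,"z": 0,"ax": 0,"ay": 0,"az": 0,"hand": 35},
    {"x": 0.24,"y": 0,"z": 0,"ax": 0,"ay": 0,"az": 0,"hand": 35},
    {"x": 0.32,"y": 0,"z": 0,"ax": 0,"ay": 0,"az": 0,"hand": 35},
    {"x": 0.4,"y": 0,"z": 0,"ax": 0,"ay": 0,"az": 0,"hand": 35},
    {"x": 0.48,"y": 0,"z": 0,"ax": 0,"ay": 0,"az": 0,"hand": 35},
    {"x": 0.56,"y": 0,"z": 0,"ax": 0,"ay": 0,"az": 0,"hand": 35},
    {"x": 0.64,"y": 0,"z": 0,"ax": 0,"ay": 0,"az": 0,"hand": 35},
  ],
)

```text
clock: 7.6
eef_pos: [500.2, -9.4, 34.3]
tcp_rot: [3.141, 0.0, 1.966]
contact_force: [2.3, -2.5, -0.8]
opening: 0.41
grasp_force: 1.4
```

```bash
python3 b.py 6 | grep -v white; python3 - <<'E'
from h import *
for k in(4,5,6):
    a=cv2.imread(f"pics/top{k}.png");h=cv2.cvtColor(a,cv2.COLOR_BGR2HSV).astype(int)
    m=(h[...,0]>100)&(h[...,0]<130)&(h[...,1]>150)&(h[...,2]>80)
    p=np.argwhere(m)[:,::-1];p=p[(p[:,0]>195)&(p[:,0]<330)&(p[:,1]>195)&(p[:,1]<300)]
    R=rk(plane("top",p,68)); R=R[(R[:,1]>0)&(R[:,1]<105)]
    print(k,[ (y,R[(R[:,1]>y)&(R[:,1]<y+10),0].max().round(1)) for y in(15,25,65,75)])
E
```

```text
[[-12.27663775  50.71492409]] [500.20171488  -9.42670987  34.31944927] [ 2.29327021 -2.49566944 -0.8104298 ]
side blue [234 190  18  21 180] [242.2 199.1]
side blue [296 205  28  40 860] [309.5 223.5]
side blue [263 214   9  18 117] [267.1 222.4]
top blue [273 178  32  33 827] [288.5 193.9]
top blue [224 239  24  40 495] [236.4 257.8]
top blue [260 262  19   8  66] [267.3 264.8]
4 [(15, np.float64(95.1)), (25, np.float64(95.6)), (65, np.float64(96.0)), (75, np.float64(95.6))]
5 [(15, np.float64(95.1)), (25, np.float64(95.6)), (65, np.float64(96.0)), (75, np.float64(95.6))]
6 [(15, np.float64(125.7)), (25, np.float64(125.7)), (65, np.float64(125.7)), (75, np.float64(125.7))]
```

>>> drive_tool(
  plan=[
    {"x": 0.06,"y": 0,"z": 0,"ax": 0,"ay": 0,"az": 0,"hand": 35},
    {"x": 0.12,"y": 0,"z": 0,"ax": 0,"ay": 0,"az": 0,"hand": 35},
    {"x": 0.18,"y": 0,"z": 0,"ax": 0,"ay": 0,"az": 0,"hand": 35},
    {"x": 0.24,"y": 0,"z": 0,"ax": 0,"ay": 0,"az": 0,"hand": 35},
    {"x": 0.28,"y": 0,"z": 0,"ax": 0,"ay": 0,"az": 0,"hand": 35},
    {"x": 0.3,"y": 0,"z": 0,"ax": 0,"ay": 0,"az": 0,"hand": 35},
    {"x": 0.32,"y": 0,"z": 0,"ax": 0,"ay": 0,"az": 0,"hand": 35},
    {"x": 0.34,"y": 0,"z": 0,"ax": 0,"ay": 0,"az": 0,"hand": 35},
  ],
)

```text
clock: 8.5
eef_pos: [493.7, 6.0, 34.3]
tcp_rot: [-3.142, -0.0, 1.966]
contact_force: [1.1, -1.8, -1.0]
opening: 0.411
grasp_force: 1.2
```

>>> drive_tool(
  plan=[
    {"x": 0.02,"y": 0,"z": 0,"ax": 0,"ay": 0,"az": 0,"hand": 35},
    {"x": 0.04,"y": 0,"z": 0,"ax": 0,"ay": 0,"az": 0,"hand": 35},
  ],
)

```text
clock: 8.7
eef_pos: [493.1, 7.6, 34.3]
tcp_rot: [3.141, 0.001, 1.967]
contact_force: [1.1, -11.4, -0.4]
opening: 0.41
grasp_force: 5.5
```

>>> drive_tool(
  plan=[
    {"x": 0.02,"y": 0,"z": 0,"ax": 0,"ay": 0,"az": 0,"hand": 35},
    {"x": 0.04,"y": 0,"z": 0,"ax": 0,"ay": 0,"az": 0,"hand": 35},
  ],
)

```text
clock: 8.9
eef_pos: [493.2, 7.7, 34.6]
tcp_rot: [3.141, 0.004, 1.968]
contact_force: [5.1, -26.2, -0.5]
opening: 0.411
grasp_force: 13.1
```

The force rose sharply with no further travel, so the jug is against the boards. I back off and rise.

>>> drive_tool(
  plan=[
    {"x": -0.1,"y": 0,"z": 0,"ax": 0,"ay": 0,"az": 0,"hand": 35},
    {"x": -0.4,"y": 0,"z": 0,"ax": 0,"ay": 0,"az": 0,"hand": 35},
    {"x": -0.8,"y": 0,"z": 0,"ax": 0,"ay": 0,"az": 0,"hand": 35},
    {"x": -0.8,"y": 0,"z": -0.8,"ax": 0,"ay": 0,"az": 0,"hand": 35},
    {"x": -0.8,"y": 0,"z": -1.7,"ax": 0,"ay": 0,"az": 0,"hand": 35},
    {"x": -0.8,"y": 0,"z": -2.6,"ax": 0,"ay": 0,"az": 0,"hand": 35},
    {"x": -0.8,"y": 0,"z": -3.5,"ax": 0,"ay": 0,"az": 0,"hand": 35},
    {"x": -0.8,"y": 0,"z": -4.4,"ax": 0,"ay": 0,"az": 0,"hand": 35},
  ],
)

```text
clock: 9.7
eef_pos: [507.3, -27.6, 256.3]
tcp_rot: [3.142, -0.001, 1.966]
contact_force: [1.6, -0.5, -0.8]
opening: 0.408
grasp_force: 0.0
```

>>> drive_tool(
  plan=[
    {"x": -0.9,"y": 0,"z": 0,"ax": 0,"ay": 0,"az": 0,"hand": 35},
    {"x": -1.8,"y": 0,"z": 0,"ax": 0,"ay": 0,"az": 0,"hand": 35},
    {"x": -2.7,"y": 0,"z": 0,"ax": 0,"ay": 0,"az": 0,"hand": 35},
    {"x": -3.6,"y": 0,"z": 0,"ax": 0,"ay": 0,"az": 0,"hand": 35},
    {"x": -4,"y": 0,"z": 0,"ax": 0,"ay": 0,"az": 0,"hand": 35},
    {"x": -4,"y": 0,"z": 0,"ax": 0,"ay": 0,"az": 0,"hand": 35},
  ],
)

```text
clock: 10.3
eef_pos: [585.0, -214.4, 253.7]
tcp_rot: [-3.141, -0.0, 1.964]
contact_force: [-0.7, -0.1, -1.0]
opening: 0.411
grasp_force: 0.0
```

```bash
python3 b.py 7; python3 - <<'E'
from h import *
a=cv2.imread("pics/side7.png")[130:330,180:400];b=cv2.imread("pics/top7.png")[130:330,160:380]
cv2.imwrite("pics/m7.png",np.hstack([cv2.resize(i,(400,364),interpolation=cv2.INTER_CUBIC) for i in(a,b)]))
h=cv2.cvtColor(cv2.imread("pics/top7.png"),cv2.COLOR_BGR2HSV).astype(int)
m=(h[...,0]>100)&(h[...,0]<130)&(h[...,1]>150)&(h[...,2]>80)
p=np.argwhere(m)[:,::-1];p=p[(p[:,0]>195)&(p[:,0]<330)&(p[:,1]>195)&(p[:,1]<300)]
R=rk(plane("top",p,68)); R=R[(R[:,1]>0)&(R[:,1]<105)]
print([ (y,R[(R[:,1]>y)&(R[:,1]<y+10),0].max().round(1),R[(R[:,1]>y)&(R[:,1]<y+10),0].min().round(1)) for y in(15,25,65,75)])
E
```

```text
[[-234.1413662    51.18313525]] [ 585.04903736 -214.41957998  253.69854256] [-0.68752371 -0.12259768 -0.95837791]
side blue [232 183  43  48 786] [254.3 208.4]
side blue [302 214  18  31 296] [311.2 231.8]
side white [292 146  44  33 374] [314.8 166.6]
side white [246 163  17  13 156] [254.1 169.2]
side white [242 193  27  22 347] [254.9 203.4]
side white [213 235  31  32 574] [228.5 250.1]
side white [265 262  15  17 182] [271.6 269.4]
top blue [273 178  32  33 826] [288.5 193.9]
top blue [ 217  232   61   51 1021] [244.2 257.7]
top white [235 158  19  20 238] [243.9 167.3]
top white [238 239  31  31 611] [253.2 254. ]
top white [175 242  23  23 290] [187.5 252.8]
top white [210 263  13  14 119] [215.6 269.5]
top white [283 271  38  33 720] [301.5 286.9]
[(15, np.float64(142.9), np.float64(16.0)), (25, np.float64(143.3), np.float64(16.1)), (65, np.float64(143.7), np.float64(16.2)), (75, np.float64(143.3), np.float64(16.2))]
```

View pics/m7.png

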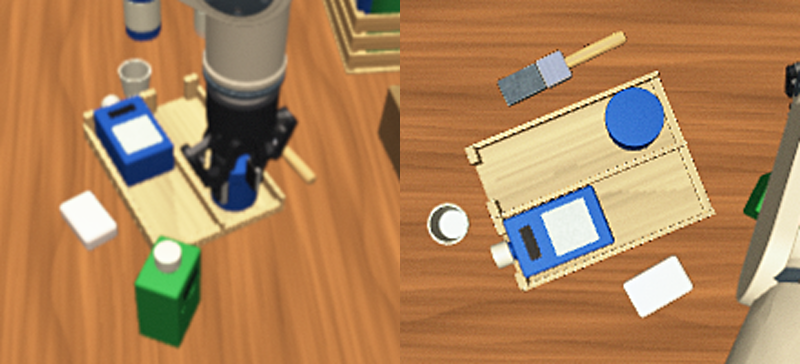

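The picture shows the jug lying flat and square in its bay, with its shoulders at the end boards and the cap out through the notch at right panel (503,254). The measured shoulder x is 143.5 mm against an expected 145 mm. The tub, cup, soap, brush and green jug have not moved.

```bash
python3 -c "
from rig import r
print(r.sign_off())"
```

```text
the job is handed in; nothing more can be done
None
```

I've handed the job in: the jug lies flat in its own bay, shoulders against the end boards and cap out through the notch, and nothing else appears to have moved. It took about 10 s.

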